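# Clamp a cast cover in the sanding fixture

## Task

Unscrew the red T-knob of the blue clamp until its pad is well clear of the height of the white cover's raised hub, then slide the cover along the bench, flat, until it sits squarely home against both the long back fence and the end stop, under the pad. Then screw the knob down until the pad presses firmly on the hub and let go. Leave the tin, sanding block, tape roll and scraper where they are.

Things in the scene. Friction and masses are not known exactly. Their poses are not given: they have to be found in the camera images.
- fixture: Blue C-frame screw clamp fixed on the bench. Origin: on the bench, under the screw axis; z up. Column x 72 to 128, y -28 to 28 mm, 112 mm high; from it a 36 mm wide arm, 86 to 112 mm high, to the nut (radius 21, top at 115 mm). Front (-x) and -y end are open. A cover home against fence and stop has its origin at this origin and parallel axes.
- clamp_knob (a joint): Angle of the red T-knob, rad, 0 to 2.8 (end stops); anticlockwise from above grows and lifts knob, stem and pad 10 mm per rad (steep screw). Starts at 0.4 to 0.9, too low for the hub to pass. Turning takes up to 0.2 N m; it stays where left. Pad meets the seated cover's hub at 1.6 rad; 1.1 rad presses with about 7 N; near 0.9 rad the pad's spring is bottomed.
- knob_grip (a point): Centre of the T-knob's red bar, on the screw axis, 150 mm above the bench at angle 0 and 10 mm higher per rad. x runs along the bar (80 mm long), y across it (18 mm thick: grip here), z up (30 mm tall, 15 mm either way). At angle 0 the bar lies along the fixture's x axis, and it turns with the knob angle.
- cover: Loose white cast cover, 0.4 to 0.65 kg, flat on the bench: flange 100 mm (x) by 170 mm (y), 20 mm thick, with a raised 64 mm square hub amid, flat top 40 mm above the bench. Origin: centre of its underside; z up. Starts off the fence, 200 to 250 mm to the fixture's -y side, up to 0.25 rad from square.
- paint_can: Bystander: tin with a red band, radius 50 mm, 120 mm tall, upright; origin at the centre of its underside.
- sanding_block: Bystander: cork and black sanding block, 70 by 110 mm, 38 mm tall; origin at the centre of its underside.
- tape_roll: Bystander: yellow roll lying flat, outer radius 52 mm, 36 mm tall; origin at the centre of its underside.
- scraper: Bystander: flat scraper lying on the bench, 280 mm long, 20 mm tall, blade 65 mm wide; origin at mid-length, its x axis from handle to blade.
- pad: Black rubber disc at the foot of the clamp screw, radius 20 mm, 12 mm thick. Underside 24 mm + 10 mm per rad of knob angle above the bench when free; pressed from below it gives up to 7 mm on a spring, 1.2 N per mm. Its origin is on the screw axis 24 mm below the disc's underside.
- back_fence (a point): Middle of the top edge of the back fence's face: a straight blue bar 20 mm high, 22 mm thick, along the fixture's y. In the fixture: face (towards -x) at x = +50 mm, bar from y = -310 to +100 mm; this point at y = -105 mm.
- end_stop (a point): Middle of the top edge of the end stop's face: a blue bar 20 mm high, 22 mm thick, along the fixture's x. In the fixture: face (towards -y) at y = +85 mm, bar from x = -30 to +50 mm.
Not all that is in view belongs to the job. There is more than one size of the cover; the job needs the middle-sized.

How it is judged (in metres and radians):
On the way, in this order (a step that is already met when the one before it is completed fails the run):
1. the pad is screwed up clear of the hub's height (knob above 1.85 rad, pad 2.5 mm or more above it), with the cover not yet under it (value of joint clamp_knob above 1.85 rad and horizontal distance between cover and fixture above 0.1 m), for 0.1 s.
2. the cover is home against fence and stop, the pad not yet pressing (x of cover in the frame of fixture between -0.005 and 0.005 m and y of cover in the frame of fixture between -0.006 and 0.005 m and angle between the x axis of cover and the x axis of fixture, either way round below 0.06 rad and angle between cover's own z axis and vertical below 0.05 rad and contact force between pad and cover below 0.5 N), for 0.1 s.
3. the pad presses on the hub with more than 2.5 N, the cover still home (x of cover in the frame of fixture between -0.005 and 0.005 m and y of cover in the frame of fixture between -0.006 and 0.005 m and angle between the x axis of cover and the x axis of fixture, either way round below 0.06 rad and angle between cover's own z axis and vertical below 0.05 rad and contact force between pad and cover above 2.5 N), for 0.1 s.
At the end, for the whole second after the job is handed in: The cover lies flat, square to the fixture within 0.06 rad and within 5 mm (6 mm short of the end stop) of its home place against fence and stop; the pad presses on its hub with more than 2.5 N; cover and knob are at rest (all of step 3 and linear speed of cover below 0.01 m/s and velocity of joint clamp_knob between -0.05 and 0.05 rad/s); the robot touches nothing.
It fails at once if the cover is tipped or lifted off the bench (angle between cover's own z axis and vertical above 0.2 rad or height (world z) of cover above 0.015 m).
It fails at once if the paint can is moved more than 20 mm (distance of paint_can from where it was at the start of the episode above 0.02 m).
It fails at once if the sanding block is moved more than 20 mm (distance of sanding_block from where it was at the start of the episode above 0.02 m).
It fails at once if the tape roll is moved more than 20 mm (distance of tape_roll from where it was at the start of the episode above 0.02 m).
It fails at once if the scraper is moved more than 20 mm (distance of scraper from where it was at the start of the episode above 0.02 m).
It also fails if it takes over 72 s, if anything falls off the work surface, if the arm or the gripper's body presses on something with over 40 N, if the wrist force passes 120 N, or if a joint passes its speed limit or range.

## Robot

A 7-joint arm with a two-finger parallel gripper is mounted at the origin on the work surface. World frame = base frame: x ahead of the robot, y to its left, z up, the work surface at z = 0. Lengths are in mm, angles in rad, forces in N, time in s.
With the tool pointing down it reaches from about 425 to 800 mm from the base axis. Payload 8.3 kg.
Tool frame: the origin (TCP) lies at the very end of the fingers, on their centre line; the grasp point (between the pads) lies 19 mm behind it; z points along the fingers, y is the direction in which the jaws open and shut (so a half turn about z gives the same grasp; the last joint's range is limited). The gripper opens to 85 mm and grips with 20 to 120 N. Pads are 22 mm wide; open, the fingers measure 114 mm over their backs; the gripper's body (76 mm by 85 mm) begins 54 mm behind the grasp point. The pads swing forward as they close: fully open they stand 13 mm farther back than shut.
Start: joints at [-1.377, 0.383, 0.016, 1.37, -0.006, 1.388, -0.046], TCP at [158.687, 604.499, 193.979] pointing down, gripper open.
Joint ranges: [-2.95, 2.95], [-0.25, 2.06], [-1.52, 1.56], [0.18, 2.33], [-1.44, 4.58], [0.02, 2.06], [-3.01, 3.01]. Speed limits (rad/s): [2.39, 2.39, 3.01, 3.01, 3.14, 3.14, 3.14].

## Interface

Orientations are given as a unit quaternion [x, y, z, w].
In Python, from station import ctrl, cams gives the robot as it stands.
- The arm moves only by the tool step_arm, never from a script. Its argument "targets" is a list that holds one entry, the list of rows, each a list of 7 numbers: the opening, from 0 (shut) to 1 (fully open), then the shift along the world's x, y, z in units of 300 mm (1.0 is 300 mm), then the turn, a rotation vector about the world's x, y, z in units of pi/4 rad (1.0 is pi/4 rad). A call has 1 to 12 rows; each row is the pose to reach, as a shift and turn from the pose commanded when the call began; what a row does not reach only later rows make up. A row lasts 1/10 s, in which the tool goes at most 50 mm and 8.59 degrees, less where a joint would pass 70% of its speed; a pose out of reach is approached as far as the arm can. A call with a number of a shift or a turn outside -1 to 1 is refused whole. A call with a gripper value outside its range is refused whole. The fingers move at their own pace and stop on an object; "grip_force" is the grip in N (left out, the last holds). Time passes only in rows, so rows that repeat a pose let the fingers close. It gives the time, the measured TCP pose, the force and the opening at its end, in the units of the state.
- ctrl.get_state(): the state, without advancing time (a new reading comes with each control period).
- cams.capture(name): name is "side" or "top" or "wrist"; returns a dict with "pixels" (384x512x3 uint8, blue, green, red), "z_map" (384x512 float32, mm along the optical axis (not along the pixel's ray), 0 where there is no reading), "fx", "fy", "cx", "cy" (pixels), "dist_coeffs" ([k1, k2, p1, p2, k3] as OpenCV has them; the pictures are not rectified), "pose" (4x4, takes a point from camera to world coordinates). Camera axes: x right, y down, z forward; pixel columns grow to the right and rows downward; lengths in mm; the calibration is good to about 2 mm. A picture is of the moment at which its call begins.
- ctrl.hand_in(): hands the job in, once; it reports no verdict.
The state is a dict: "time": time; "qpos": joint angles; "joint_vel": joint speeds; "joint_torque": joint torques, N m; "ee_pos": TCP position; "orientation": TCP orientation; "force": force on the tool from outside, world axes, zero at the start; "ft_torque": the same for the moment, N m; "gripper_width": opening from 0.0 (shut) to 1.0 (fully open).
Only numpy, scipy, OpenCV 4.12 (cv2) and the standard library are available. Lean on these libraries where they do the work, as an engineer would, in place of code of your own. Each camera call takes 0.05 s, during which the arm holds its last target. There are 200 camera calls.

## Working session

There is one attempt and no reset: what is moved stays moved. The work goes in short steps, Python scripts to look and compute and a tool call to move; the robot and the scene stay as the last step left them, time stands still between calls to the robot, and variables do not carry over. Pictures are saved under pics/ and viewed, about 8 in all and at most 12, crops included, and the job is handed in when it is done.

Besides the shell and the picture viewer there is one more tool, called after "Call:" as name(argument=value, ...) on one line, values as JSON. step_arm: Moves the arm, as the interface text tells. Its arguments: {"type":"object","properties":{"targets":{"type":"array","items":{"type":"array","items":{"type":"array","items":{"type":"number"}}}},"grip_force":{"type":"number"}},"required":["targets"]}

```bash
mkdir -p pics; ls
cat > h.py <<'E'
import numpy as np, cv2
from station import ctrl, cams
def snap(n):
    c=cams.capture(n); K=np.array([[c['fx'],0,c['cx']],[0,c['fy'],c['cy']],[0,0,1.]]); return c,K,np.array(c['dist_coeffs'],float),np.array(c['pose'])
def ray(cam,uv):
    c,K,D,P=cam; u=cv2.undistortPoints(np.array(uv,float).reshape(-1,1,2),K,D).reshape(-1,2)
    d=np.c_[u,np.ones(len(u))]; return P[:3,3],d@P[:3,:3].T,d
def plane(cam,uv,z):
    o,w,_=ray(cam,uv); return o+w*((z-o[2])/w[:,2])[:,None]
def cloud(cam):
    h,w=cam[0]['z_map'].shape; v,u=np.mgrid[:h,:w]
    o,r,_=ray(cam,np.c_[u.ravel(),v.ravel()]); return (o+r*cam[0]['z_map'].reshape(-1,1)).reshape(h,w,3)
E
python3 - <<'E'
from h import *
s=ctrl.get_state(); print({k:np.round(v,3) for k,v in s.items()})
for n in ('top','side'):
    c=snap(n); cv2.imwrite(f'pics/{n}0.png',c[0]['pixels']); print(n,np.round(c[3],3).tolist(),c[0]['fx'])
    np.savez(f'{n}0.npz',z=c[0]['z_map'],bgr=c[0]['pixels'],K=c[1],D=c[2],P=c[3])
E
```

```text
pics
{'time': np.float64(0.0), 'qpos': array([-1.377,  0.384,  0.016,  1.371, -0.006,  1.388, -0.047]), 'joint_vel': array([ 0.   ,  0.   , -0.001, -0.003, -0.001,  0.001,  0.001]), 'joint_torque': array([-2.0000e-03, -6.2760e+01,  8.4300e-01, -3.7182e+01,  1.6000e-02,
        1.4000e-02, -0.0000e+00]), 'ee_pos': array([158.548, 603.966, 192.952]), 'orientation': array([ 0.128,  0.992, -0.001, -0.   ]), 'force': array([ 0.053,  0.156, -0.541]), 'ft_torque': array([ 0.02 , -0.042,  0.055]), 'gripper_width': np.float64(1.0)}
top [[0.022, -0.981, 0.191, 313.73], [-1.0, -0.021, 0.008, -12.048], [-0.003, -0.191, -0.982, 1448.025], [0.0, 0.0, 0.0, 1.0]] 425.44237411714533
side [[0.817, -0.451, 0.359, 104.977], [-0.576, -0.627, 0.524, -691.692], [-0.011, -0.635, -0.772, 1122.357], [0.0, 0.0, 0.0, 1.0]] 380.2715688207319
```

View pics/top0.png

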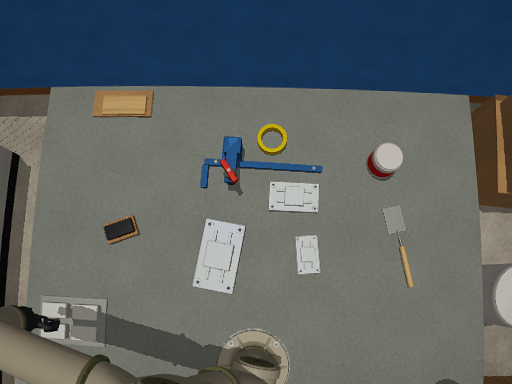

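View pics/side0.png

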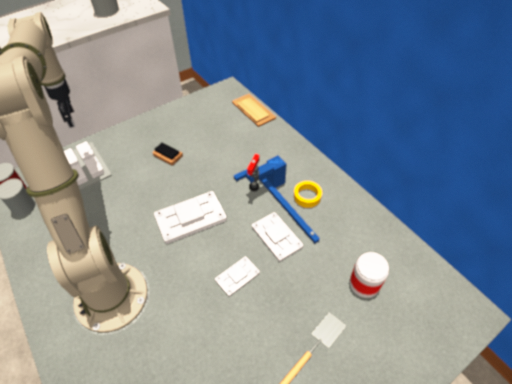

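The top view shows the clamp at (232,170), with the fence running right to (322,169) and the end stop at (205,175). The middle cover is at (294,197), with the larger one at (219,256) and the smaller at (308,255) as decoys. The tape roll is at (272,138), just behind the fence.

```bash
cat > m.py <<'E'
from h import *
def load(n):
    f=np.load(n+'0.npz'); return ({'z_map':f['z'],'pixels':f['bgr']},f['K'],f['D'],f['P'])
for n in ('top','side'):
    c=load(n); X=cloud(c); hsv=cv2.cvtColor(c[0]['pixels'],cv2.COLOR_BGR2HSV)
    blue=cv2.inRange(hsv,(100,120,60),(125,255,255))>0
    roi=(X[...,0]>300)&(X[...,0]<900)&(X[...,1]>-400)&(X[...,1]<350)
    # fence+stop by height
    m=blue&roi&(X[...,2]>14)&(X[...,2]<26); p=X[m]
    print(n,'bars',m.sum(),p.min(0).round(),p.max(0).round(), 'medz',np.median(p[:,2]).round(1))
    r=cv2.minAreaRect(p[:,:2].astype(np.float32)); print(' bars rect',r)
    fl=p[p[:,1]<p[:,1].min()+190]; l=cv2.fitLine(fl[:,:2].astype(np.float32),cv2.DIST_HUBER,0,.01,.01).ravel(); print(' fence line',l,'yaw',np.arctan2(-l[0],l[1])if l[1]>0 else np.arctan2(l[0],-l[1]), 'miny', fl[:,1].min())
    red=((hsv[...,0]<8)|(hsv[...,0]>172))&(hsv[...,1]>150)&(hsv[...,2]>90)&roi&(X[...,2]>130)
    q=X[red]; print(' knob',red.sum(),q.mean(0).round(1),'z',np.percentile(q[:,2],[5,50,95]).round(1)); print('  rect',cv2.minAreaRect(q[q[:,2]>np.percentile(q[:,2],90)-6][:,:2].astype(np.float32)))
    w=((hsv[...,1]<50)&(hsv[...,2]>170)&roi).astype(np.uint8)
    w=cv2.morphologyEx(w,cv2.MORPH_CLOSE,np.ones((5,5)))
    k,lab,st,ce=cv2.connectedComponentsWithStats(w)
    for i in range(1,k):
        if st[i,4]<250: continue
        cn=cv2.findContours((lab==i).astype(np.uint8),0,1)[0][0]
        px=cv2.convexHull(cn).reshape(-1,2)
        print(' white',ce[i].round(),'zmed',np.percentile(X[lab==i][:,2],[20,50,95]).round(1),cv2.minAreaRect(plane(c,px,20)[:,:2].astype(np.float32)))
E
python3 m.py
```

```text
top bars 668 [ 591. -223.   14.] [690. 193.  26.] medz 19.3
 bars rect ((668.9129028320312, -9.146652221679688), (96.21985626220703, 423.21612548828125), 8.898913383483887)
 fence line [ 4.68374304e-02  9.98902500e-01  6.66983215e+02 -1.23315765e+02] yaw -0.046854574 miny -223.39840113378378
 knob 131 [609.7  83.7 189.5] z [165.3 170.4 174.3]
  rect ((485.22332763671875, 35.81467056274414), (354.55523681640625, 33.065338134765625), 20.921871185302734)
 white [294. 196.] zmed [17.8 21.4 42. ] ((562.5572509765625, -128.20413208007812), (167.65890502929688, 96.77786254882812), 88.3257064819336)
 white [220. 247.] zmed [25.4 29.8 57. ] ((380.0226135253906, 116.37446594238281), (133.644287109375, 181.8909454345703), 80.72023010253906)
 white [307. 254.] zmed [13.1 16.6 32.2] ((367.8333740234375, -175.9405517578125), (122.98931121826172, 72.29136657714844), 4.843312740325928)
side bars 536 [ 593. -226.   14.] [737. 194.  26.] medz 20.5
 bars rect ((683.375244140625, -8.636749267578125), (124.31535339355469, 423.79876708984375), 8.524425506591797)
 fence line [ 5.8665980e-02  9.9827766e-01  6.6666614e+02 -1.3430922e+02] yaw -0.058699682 miny -226.18683134145687
 knob 118 [611.9  79.  166.7] z [149.9 170.3 174.3]
  rect ((618.1488037109375, 86.48243713378906), (82.58809661865234, 18.889877319335938), 34.0452880859375)
 white [269. 235.] zmed [-0.9  1.4 32.3] ((592.7203369140625, -34.67388916015625), (742.9716796875, 593.0335083007812), 89.94670867919922)
```

Call:
step_arm(targets=[[[1, 0.508, -0.576, 0.053, 0, 0, -0.97], [1, 0.508, -0.576, 0.053, 0, 0, -0.97], [1, 0.508, -0.576, 0.053, 0, 0, -0.97], [1, 0.508, -0.576, 0.053, 0, 0, -0.97], [1, 0.508, -0.576, 0.053, 0, 0, -0.97], [1, 0.508, -0.576, 0.053, 0, 0, -0.97], [1, 0.508, -0.576, 0.053, 0, 0, -0.97]]])

```text
time: 0.8
ee_pos: [311.3, 431.2, 209.8]
orientation: [0.488, 0.873, -0.0, -0.0]
force: [-0.2, 0.8, -1.0]
gripper_width: 1.0
```

Call:
step_arm(targets=[[[1, 0.508, -0.576, 0.053, 0, 0, -0.97], [1, 0.508, -0.576, 0.053, 0, 0, -0.97], [1, 0.508, -0.576, 0.053, 0, 0, -0.97], [1, 0.508, -0.576, 0.053, 0, 0, -0.97], [1, 0.508, -0.576, 0.053, 0, 0, -0.97], [1, 0.508, -0.576, 0.053, 0, 0, -0.97], [1, 0.508, -0.576, 0.053, 0, 0, -0.97]]])

```text
time: 1.5
ee_pos: [463.0, 260.0, 225.3]
orientation: [0.776, 0.63, -0.0, -0.0]
force: [-0.3, 0.0, -0.1]
gripper_width: 0.999
```

Call:
step_arm(targets=[[[1, 0.508, -0.576, 0.053, 0, 0, -0.97], [1, 0.508, -0.576, 0.053, 0, 0, -0.97], [1, 0.508, -0.576, 0.053, 0, 0, -0.97], [1, 0.508, -0.576, 0.053, 0, 0, -0.97], [1, 0.508, -0.576, 0.053, 0, 0, -0.97], [1, 0.508, -0.576, 0.053, 0, 0, -0.97], [1, 0.508, -0.576, 0.053, 0, 0, -0.97], [1, 0.508, -0.576, 0.053, 0, 0, -0.97]]])

```text
time: 2.3
ee_pos: [615.1, 89.5, 241.0]
orientation: [0.954, 0.299, -0.0, -0.001]
force: [-0.5, 0.7, -0.1]
gripper_width: 0.999
```

```bash
cat > k.py <<'E'
import sys
from h import *
def yawjaw(s):
    x,y,z,w=s['orientation']; return np.degrees(2*np.arctan2(y,x))-90
if __name__=='__main__':
    s=ctrl.get_state(); print(s['time'],np.round(s['ee_pos'],1),np.round(s['orientation'],3),'jaw',yawjaw(s),np.round(s['qpos'],2),s['gripper_width'],np.round(s['force'],1))
    c=snap('wrist'); X=cloud(c); cv2.imwrite(f'pics/{sys.argv[1]}.png',c[0]['pixels']); print('cam',c[3].round(2).tolist())
    hsv=cv2.cvtColor(c[0]['pixels'],cv2.COLOR_BGR2HSV)
    red=((hsv[...,0]<8)|(hsv[...,0]>172))&(hsv[...,1]>150)&(hsv[...,2]>60)&(np.hypot(X[...,0]-616,X[...,1]-86)<80)&(X[...,2]>130)
    q=X[red]; zt=np.median(q[:,2]); print('red',len(q),'ztop',np.percentile(q[:,2],[10,50,90]).round(1),'rect',cv2.minAreaRect(q[abs(q[:,2]-zt)<4][:,:2].astype(np.float32)))
E
python3 k.py w1
```

```text
2.3 [615.1  89.5 241. ] [ 0.954  0.299 -0.    -0.001] jaw -55.264723080632315 [-0.67  0.41  0.68  1.32 -0.26  1.5  -0.97] 0.9991212370732572 [-0.5  0.7 -0.1]
cam [[0.57, -0.78, -0.25, 680.44], [-0.82, -0.54, -0.17, 134.93], [-0.0, 0.31, -0.95, 420.48], [0.0, 0.0, 0.0, 1.0]]
red 1509 ztop [169.2 170.7 171.6] rect ((618.7006225585938, 88.60859680175781), (79.48228454589844, 17.20168113708496), 34.39918899536133)
```

Call:
step_arm(targets=[[[1, 0.012, -0.003, 0, 0, 0, 0], [1, 0.012, -0.003, -0.15, 0, 0, 0], [1, 0.012, -0.003, -0.25, 0, 0, 0], [1, 0.012, -0.003, -0.345, 0, 0, 0], [1, 0.012, -0.003, -0.345, 0, 0, 0], [0, 0.012, -0.003, -0.345, 0, 0, 0], [0, 0.012, -0.003, -0.345, 0, 0, 0], [0, 0.012, -0.003, -0.345, 0, 0, 0], [0, 0.012, -0.003, -0.345, 0, 0, 0], [0, 0.012, -0.003, -0.345, 0, 0, 0], [0, 0.012, -0.003, -0.345, 0, 0, 0]]], grip_force=50)

```text
time: 3.45
ee_pos: [619.6, 85.2, 138.5]
orientation: [0.955, 0.295, 0.0, -0.0]
force: [-0.2, -0.6, -0.3]
gripper_width: 0.006
```

```bash
python3 k.py w2
```

```text
3.45 [619.6  85.2 138.5] [ 0.955  0.295  0.    -0.   ] jaw -55.65988665269182 [-0.66  0.47  0.66  1.48 -0.29  1.29 -0.94] 0.005790300277466455 [-0.2 -0.6 -0.3]
cam [[0.56, -0.79, -0.25, 684.95], [-0.83, -0.54, -0.17, 130.41], [0.0, 0.31, -0.95, 318.1], [0.0, 0.0, 0.0, 1.0]]
red 2176 ztop [164.  170.6 171.6] rect ((635.2415161132812, 100.1189193725586), (39.37854766845703, 17.707881927490234), 34.32242965698242)
```

View pics/w2.png

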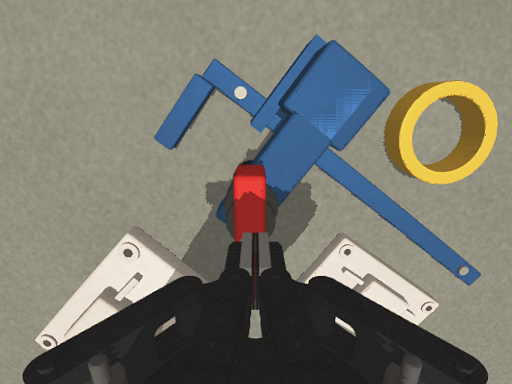

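The fingers are over the bar, lined up with it and seen end-on at (255,240), but the opening reads shut. I'll check the depth and zoom in.

Run:
```python
from h import *
s=ctrl.get_state(); print(s['gripper_width'],s['ee_pos'])
c=snap('wrist'); X=cloud(c); im=c[0]['pixels']
cv2.imwrite('pics/w2z.png',cv2.resize(im[150:340,180:330],None,fx=4,fy=3.1,interpolation=cv2.INTER_CUBIC))
for v in (225,235,245,260,280,300,320): print(v,[ (u,*X[v,u].round().astype(int),tuple(int(a) for a in im[v,u])) for u in (225,240,247,255,262,270,285)])
c=snap('side');X=cloud(c); m=(np.hypot(X[...,0]-619,X[...,1]-86)<60)&(X[...,2]>100)
ys,xs=np.where(m);print(xs.min(),xs.max(),ys.min(),ys.max())
im=c[0]['pixels'][100:220,190:330]; cv2.imwrite('pics/s2z.png',cv2.resize(im,None,fx=5,fy=5,interpolation=cv2.INTER_CUBIC))
```

```text
-0.0009702133396262003 [619.56065299  85.21282685 138.37014332]
225 [(225, np.int64(543), np.int64(77), np.int64(-1), (77, 86, 87)), (240, np.int64(625), np.int64(99), np.int64(172), (34, 39, 150)), (247, np.int64(626), np.int64(96), np.int64(170), (35, 40, 151)), (255, np.int64(629), np.int64(92), np.int64(171), (34, 38, 150)), (262, np.int64(632), np.int64(89), np.int64(172), (29, 35, 142)), (270, np.int64(624), np.int64(76), np.int64(142), (55, 60, 60)), (285, np.int64(585), np.int64(18), np.int64(0), (81, 92, 92))]
235 [(225, np.int64(532), np.int64(70), np.int64(-1), (82, 93, 94)), (240, np.int64(619), np.int64(96), np.int64(171), (32, 36, 150)), (247, np.int64(627), np.int64(96), np.int64(183), (85, 90, 94)), (255, np.int64(629), np.int64(92), np.int64(183), (29, 29, 27)), (262, np.int64(631), np.int64(89), np.int64(183), (88, 95, 99)), (270, np.int64(564), np.int64(25), np.int64(0), (59, 63, 67)), (285, np.int64(574), np.int64(10), np.int64(1), (81, 93, 93))]
245 [(225, np.int64(520), np.int64(63), np.int64(-1), (84, 94, 97)), (240, np.int64(621), np.int64(96), np.int64(186), 
[... 1498 characters left out ...]
int64(213), (32, 32, 36)), (262, np.int64(623), np.int64(85), np.int64(223), (30, 29, 27)), (270, np.int64(636), np.int64(91), np.int64(241), (31, 30, 30)), (285, np.int64(639), np.int64(87), np.int64(241), (31, 30, 31))]
320 [(225, np.int64(629), np.int64(103), np.int64(250), (33, 32, 33)), (240, np.int64(631), np.int64(99), np.int64(249), (32, 32, 33)), (247, np.int64(613), np.int64(85), np.int64(224), (35, 35, 34)), (255, np.int64(445), np.int64(-34), np.int64(-1), (126, 140, 144)), (262, np.int64(616), np.int64(79), np.int64(224), (26, 27, 25)), (270, np.int64(636), np.int64(91), np.int64(249), (25, 26, 29)), (285, np.int64(639), np.int64(89), np.int64(251), (28, 27, 27))]
228 271 46 181
```

View pics/w2z.png

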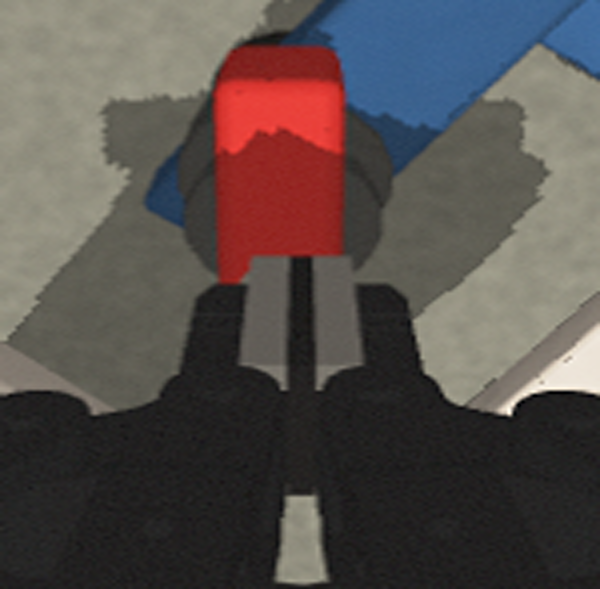

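View pics/s2z.png

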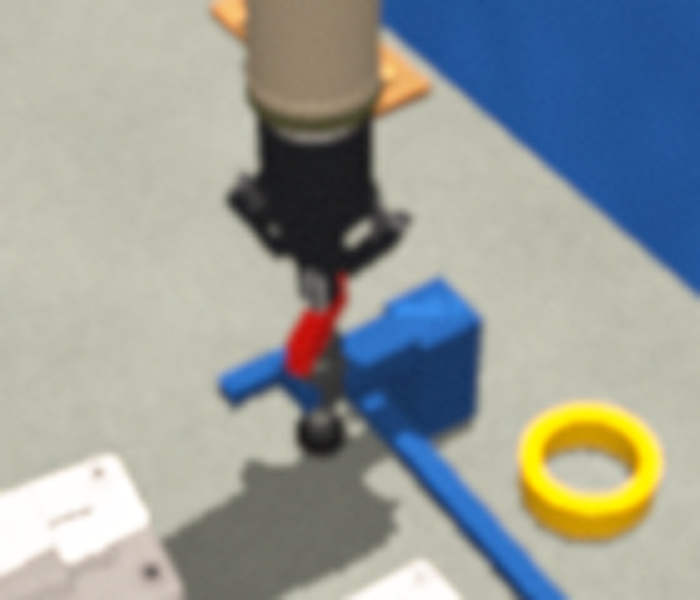

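Run:
```python
from h import *
for n in ('side','wrist'):
    c=snap(n);X=cloud(c); hsv=cv2.cvtColor(c[0]['pixels'],cv2.COLOR_BGR2HSV)
    m=(np.hypot(X[...,0]-620,X[...,1]-85)<30)&(X[...,2]>155)&(X[...,2]<215)&(hsv[...,1]<70)
    p=X[m]; print(n,len(p),np.sort(p[:,2])[:12].round(1)); lo=p[p[:,2]<np.percentile(p[:,2],20)]; print(lo.mean(0).round(1))
    if n=='side':
        for v in range(150,176): print(v,[(u,int(X[v,u,2]),'r' if hsv[v,u,1]>120 else 'g') for u in range(248,260,2)])
```

```text
side 37 [185.2 185.7 187.4 188.1 188.7 189.  191.2 191.5 192.9 194.7 194.8 195.5]
[611.5  82.7 188.4]
150 [(248, 233, 'g'), (250, 237, 'g'), (252, 224, 'g'), (254, 244, 'g'), (256, 248, 'g'), (258, 228, 'g')]
151 [(248, 223, 'g'), (250, 230, 'g'), (252, 223, 'g'), (254, 232, 'g'), (256, 242, 'g'), (258, 236, 'g')]
152 [(248, 5, 'g'), (250, 227, 'g'), (252, 219, 'g'), (254, 229, 'g'), (256, 234, 'g'), (258, 227, 'g')]
153 [(248, 2, 'g'), (250, 222, 'g'), (252, 218, 'g'), (254, 224, 'g'), (256, 225, 'g'), (258, 229, 'g')]
154 [(248, 5, 'g'), (250, 218, 'g'), (252, 215, 'g'), (254, 221, 'g'), (256, 220, 'g'), (258, 226, 'r')]
155 [(248, 0, 'g'), (250, 205, 'g'), (252, 212, 'g'), (254, 214, 'g'), (256, 213, 'g'), (258, 199, 'r')]
156 [(248, 0, 'g'), (250, 203, 'g'), (252, 208, 'g'), (254, 209, 'g'), (256, 206, 'g'), (258, 195, 'r')]
157 [(248, 1, 'g'), (250, 195, 'g'), (252, 202, 'g'), (254, 205, 'g'), (256, 201, 'g'), (258, 189, 'r')]
158 [(248, -1, 'g'), (250, 188, 'g'), (252, 196, 'g'), (254, 198, 'g'), (256, 200, 'g'), (258, 165, 'r')]
159 [(248, 1, 'g'), (250, 185, 'g'), (252, 192, 
[... 1150 characters left out ...]
63, 'r'), (254, 142, 'r'), (256, 137, 'g'), (258, 112, 'r')]
171 [(248, 162, 'r'), (250, 161, 'r'), (252, 159, 'r'), (254, 138, 'g'), (256, 135, 'g'), (258, 117, 'g')]
172 [(248, 154, 'r'), (250, 158, 'r'), (252, 154, 'r'), (254, 135, 'g'), (256, 114, 'g'), (258, 111, 'g')]
173 [(248, 152, 'r'), (250, 151, 'r'), (252, 149, 'r'), (254, 121, 'g'), (256, 113, 'g'), (258, 116, 'g')]
174 [(248, 146, 'r'), (250, 146, 'r'), (252, 116, 'r'), (254, 116, 'g'), (256, 115, 'g'), (258, 114, 'g')]
175 [(248, 111, 'g'), (250, 117, 'r'), (252, 114, 'g'), (254, 114, 'g'), (256, 113, 'g'), (258, 113, 'g')]
wrist 2118 [171.4 172.4 179.4 179.5 179.9 179.9 179.9 180.  180.1 180.1 180.2 180.2]
[627.4  91.  185.6]
```

Both cameras put the shut fingertips at z≈180, against a reported TCP height of 138. The reported tool z is therefore about 41 mm too low. The full pad length (180–217) is visible, so the whole gripper is offset and the fingers aren't short. I'll open, lower another 41 mm, correct 3 mm sideways and grip again, watching the force.

Call:
step_arm(targets=[[[1, -0.003, 0.01, 0, 0, 0, 0], [1, -0.003, 0.01, 0, 0, 0, 0], [1, -0.003, 0.01, 0, 0, 0, 0], [1, -0.003, 0.01, 0, 0, 0, 0], [1, -0.003, 0.01, 0, 0, 0, 0], [1, -0.003, 0.01, -0.04, 0, 0, 0], [1, -0.003, 0.01, -0.08, 0, 0, 0], [1, -0.003, 0.01, -0.11, 0, 0, 0], [1, -0.003, 0.01, -0.135, 0, 0, 0], [1, -0.003, 0.01, -0.135, 0, 0, 0]]])

```text
time: 4.7
ee_pos: [617.6, 88.1, 95.9]
orientation: [0.955, 0.295, -0.001, -0.0]
force: [-0.1, -0.3, -0.5]
gripper_width: 1.001
```

Call:
step_arm(targets=[[[0, 0, 0, 0, 0, 0, 0], [0, 0, 0, 0, 0, 0, 0], [0, 0, 0, 0, 0, 0, 0], [0, 0, 0, 0, 0, 0, 0], [0, 0, 0, 0, 0, 0, 0], [0, 0, 0, 0, 0, 0, 0], [0, 0, 0, 0, 0, 0, 0]]], grip_force=50)

```text
time: 5.4
ee_pos: [618.9, 88.3, 98.5]
orientation: [0.955, 0.295, 0.001, -0.0]
force: [-2.1, 0.1, 5.7]
gripper_width: 0.359
```

Call:
step_arm(targets=[[[0, 0, 0, 0, 0, 0, 0], [0, 0, 0, 0, 0, 0, 0], [0, 0, 0, 0, 0, 0, 0]]])

```text
time: 5.7
ee_pos: [618.9, 88.3, 98.5]
orientation: [0.955, 0.295, 0.001, -0.0]
force: [-2.9, 0.6, 6.7]
gripper_width: 0.363
```

```bash
python3 k.py w3
python3 - <<'E'
import cv2; im=cv2.imread('pics/w3.png')[130:340,160:350]; cv2.imwrite('pics/w3z.png',cv2.resize(im,None,fx=3,fy=2.8,interpolation=cv2.INTER_CUBIC))
E
```

```text
5.7 [618.9  88.3  98.5] [ 0.955  0.295  0.001 -0.   ] jaw -55.663395505438864 [-0.65  0.5   0.64  1.53 -0.31  1.22 -0.93] 0.3631538848189621 [-2.9  0.6  6.7]
cam [[0.56, -0.79, -0.25, 684.13], [-0.83, -0.54, -0.17, 133.47], [0.0, 0.31, -0.95, 278.13], [0.0, 0.0, 0.0, 1.0]]
red 5447 ztop [165.7 170.7 171.5] rect ((623.009765625, 91.64344024658203), (69.19048309326172, 17.875423431396484), 34.230159759521484)
```

View pics/w3z.png

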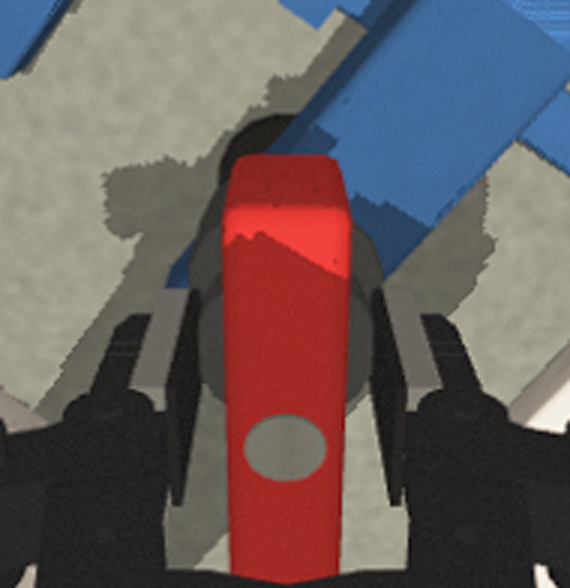

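The fingers straddle the bar properly, but their tips stopped at 30 mm on the grey collar just under it. I'll open a little, rise 10 mm and grip again.

Call:
step_arm(targets=[[[0.6, 0, 0, 0, 0, 0, 0], [0.6, 0, 0, 0, 0, 0, 0], [0.6, 0, 0, 0.035, 0, 0, 0], [0.6, 0, 0, 0.035, 0, 0, 0], [0, 0, 0, 0.035, 0, 0, 0], [0, 0, 0, 0.035, 0, 0, 0], [0, 0, 0, 0.035, 0, 0, 0], [0, 0, 0, 0.035, 0, 0, 0], [0, 0, 0, 0.035, 0, 0, 0], [0, 0, 0, 0.035, 0, 0, 0]]], grip_force=50)

```text
time: 6.75
ee_pos: [618.6, 88.1, 108.2]
orientation: [0.955, 0.295, 0.0, -0.0]
force: [-0.9, -0.3, 1.9]
gripper_width: 0.2
```

Call:
step_arm(targets=[[[0, 0, 0, 0.0033, 0, 0, 0.125], [0, 0, 0, 0.0065, 0, 0, 0.25], [0, 0, 0, 0.01, 0, 0, 0.375], [0, 0, 0, 0.013, 0, 0, 0.5], [0, 0, 0, 0.0163, 0, 0, 0.625], [0, 0, 0, 0.0196, 0, 0, 0.75], [0, 0, 0, 0.023, 0, 0, 0.875], [0, 0, 0, 0.026, 0, 0, 1.0], [0, 0, 0, 0.026, 0, 0, 1.0]]])

```text
time: 7.65
ee_pos: [618.1, 88.6, 116.1]
orientation: [0.769, 0.639, -0.0, -0.001]
force: [-4.3, 0.7, 4.6]
gripper_width: 0.204
```

Call:
step_arm(targets=[[[0, 0, 0, 0.0033, 0, 0, 0.125], [0, 0, 0, 0.0065, 0, 0, 0.25], [0, 0, 0, 0.01, 0, 0, 0.375], [0, 0, 0, 0.013, 0, 0, 0.5], [0, 0, 0, 0.0163, 0, 0, 0.625], [0, 0, 0, 0.0196, 0, 0, 0.75], [0, 0, 0, 0.023, 0, 0, 0.875], [0, 0, 0, 0.026, 0, 0, 1.0], [0, 0, 0, 0.026, 0, 0, 1.0]]])

```text
time: 8.55
ee_pos: [617.4, 88.4, 123.9]
orientation: [0.467, 0.884, -0.0, -0.001]
force: [-7.8, 0.2, 6.0]
gripper_width: 0.201
```

```bash
python3 k.py w4
```

```text
8.55 [617.4  88.4 123.9] [ 0.467  0.884 -0.    -0.001] jaw 34.36786972286748 [-0.44  0.43  0.34  1.49 -0.15  1.25  0.52] 0.20108865110627508 [-7.8  0.2  6. ]
cam [[0.83, 0.54, 0.17, 573.43], [0.56, -0.79, -0.25, 154.22], [-0.0, 0.31, -0.95, 303.58], [0.0, 0.0, 0.0, 1.0]]
red 5290 ztop [183.8 186.5 187.3] rect ((617.5308837890625, 88.84271240234375), (17.976058959960938, 79.86634826660156), 34.2835578918457)
```

The knob top rose 15.8 mm, which puts it at about 2.2 rad, with the axis at (617.5, 88.8). I'll release, rise, and move to the near side of the cover.

Call:
step_arm(targets=[[[1, 0, 0, 0, 0, 0, 0], [1, 0, 0, 0, 0, 0, 0], [1, 0, 0, 0, 0, 0, 0], [1, 0, 0, 0, 0, 0, 0], [1, 0, 0, 0.1, 0, 0, 0], [1, 0, 0, 0.2, 0, 0, 0], [1, 0, 0, 0.3, 0, 0, 0]]])

```text
time: 9.3
ee_pos: [618.5, 88.1, 214.6]
orientation: [0.467, 0.884, -0.0, -0.0]
force: [0.4, 0.7, -0.5]
gripper_width: 1.003
```

Call:
step_arm(targets=[[[0.4, -0.471, -0.705, 0, 0, 0, 0.9], [0.4, -0.471, -0.705, 0, 0, 0, 0.9], [0.4, -0.471, -0.705, 0, 0, 0, 0.9], [0.4, -0.471, -0.705, 0, 0, 0, 0.9], [0.4, -0.471, -0.705, 0, 0, 0, 0.9], [0.4, -0.471, -0.705, 0, 0, 0, 0.9], [0.4, -0.471, -0.705, 0, 0, 0, 0.9]]])

```text
time: 10.0
ee_pos: [476.8, -124.9, 214.3]
orientation: [0.134, 0.991, 0.0, 0.001]
force: [-1.1, 0.7, -0.4]
gripper_width: 0.402
```

Call:
step_arm(targets=[[[0.4, 0, 0, 0, 0, 0, 0.27], [0.4, 0, 0, 0, 0, 0, 0.27], [0.4, 0, 0, 0, 0, 0, 0.27]]])

```text
time: 10.3
ee_pos: [478.2, -121.5, 213.6]
orientation: [0.025, 1.0, 0.0, -0.0]
force: [-0.1, 0.8, -0.4]
gripper_width: 0.403
```

```bash
cat > cv.py <<'E'
import sys
from h import *
from k import yawjaw
s=ctrl.get_state(); print(s['time'],np.round(s['ee_pos'],1),'jaw',yawjaw(s)%180,'w',s['gripper_width'],np.round(s['force'],1),'q',np.round(s['qpos'],2))
for n in sys.argv[2:]:
    c=snap(n); X=cloud(c); cv2.imwrite(f'pics/{sys.argv[1]}_{n}.png',c[0]['pixels']); hsv=cv2.cvtColor(c[0]['pixels'],cv2.COLOR_BGR2HSV)
    R=(X[...,0]>440)&(X[...,0]<690)&(X[...,1]>-260)&(X[...,1]<250)
    for nm,lo,hi in (('hub',33,46),('flange',14,27)):
        m=(R&(X[...,2]>lo)&(X[...,2]<hi)&(hsv[...,1]<60)&(hsv[...,2]>80)).astype(np.uint8)
        m=cv2.morphologyEx(m,cv2.MORPH_OPEN,np.ones((3,3)));k,l,st,_=cv2.connectedComponentsWithStats(m)
        if nm=='flange': p=X[m>0]
        else: p=X[l==1+st[1:,4].argmax()] if k>1 else X[m>0]
        if len(p)>50: print(n,nm,len(p),'z',np.median(p[:,2]).round(1),np.round(cv2.minAreaRect(p[:,:2].astype(np.float32)),2) if 0 else cv2.minAreaRect(p[:,:2].astype(np.float32)))
    b=(hsv[...,0]>100)&(hsv[...,0]<125)&(hsv[...,1]>120)&R&(X[...,2]>15)&(X[...,2]<25)&(X[...,1]<40)
    p=X[b]
    if len(p)>100:
        a,x0=np.polyfit(p[:,1],p[:,0],1); r=p[:,0]-a*p[:,1]-x0
        print(n,'fence slope',a.round(4),'centre x at y=-100',(x0-100*a).round(1),'edge',np.percentile(r,[3,97]).round(1),'n',len(p))
E
python3 cv.py a wrist top
```

```text
10.3 [ 478.2 -121.5  213.6] jaw 87.1354993118336 w 0.40308170137486204 [-0.1  0.8 -0.4] q [-0.17  0.08  0.38  1.7  -0.03  1.36  1.74]
wrist hub 2062 z 39.4 ((564.2801513671875, -126.68955993652344), (63.271644592285156, 64.68049621582031), 88.34687805175781)
wrist flange 4811 z 19.6 ((526.6265258789062, -20.435073852539062), (131.86647033691406, 401.27984619140625), 16.474945068359375)
wrist fence slope 0.0151 centre x at y=-100 667.3 edge [-9.3 10.9] n 1029
top flange 317 z 19.5 ((596.119873046875, 32.80665588378906), (270.9807434082031, 110.07886505126953), 73.91027069091797)
top fence slope 0.038 centre x at y=-100 667.7 edge [-10.1  10.6] n 256
```

Run:
```python
from h import *
for n in ('top','wrist','side'):
    c=snap(n); hsv=cv2.cvtColor(c[0]['pixels'],cv2.COLOR_BGR2HSV); X=cloud(c)
    b=(hsv[...,0]>100)&(hsv[...,0]<125)&(hsv[...,1]>100)&(X[...,2]>8)&(X[...,2]<30)&(X[...,0]>640)&(X[...,0]<700)
    v,u=np.where(b); P=plane(c,np.c_[u,v],20)
    for y0,y1 in ((-215,50),):
        q=P[(P[:,1]>y0)&(P[:,1]<y1)]
        ys=np.arange(y0,y1,8); e=[]
        for y in ys:
            t=q[abs(q[:,1]-y)<4][:,0]
            if len(t)>4: e.append((y,t.min(),t.max(),t.mean()))
        e=np.array(e); print(n,len(e),e[[0,-1],0],[np.polyfit(e[:,0],e[:,i],1).round(4).tolist() for i in (1,2,3)])
```

```text
top 23 [-127.   49.] [[0.0352, 660.6726], [0.047, 681.4789], [0.04, 671.2754]]
wrist 23 [-183.   49.] [[0.0387, 656.3792], [-0.0377, 671.7184], [-0.0034, 663.9666]]
side 34 [-215.   49.] [[0.0469, 661.4031], [0.058, 684.3474], [0.0534, 672.7803]]
```

Call:
step_arm(targets=[[[0.4, 0, 0, -0.16, 0, 0, 0], [0.4, 0, 0, -0.32, 0, 0, 0], [0.4, 0, 0, -0.48, 0, 0, 0], [0.4, 0, 0, -0.62, 0, 0, 0], [0.4, 0, 0, -0.72, 0, 0, 0], [0.4, 0, 0, -0.77, 0, 0, 0], [0.4, 0, 0, -0.8, 0, 0, 0], [0.4, 0, 0, -0.815, 0, 0, 0], [0.4, 0, 0, -0.815, 0, 0, 0]]])

```text
time: 11.45
ee_pos: [477.6, -123.3, -30.6]
orientation: [0.026, 1.0, -0.0, 0.0]
force: [-0.1, 1.2, 0.7]
gripper_width: 0.395
```

Run:
```python
from h import *
c=snap('side'); X=cloud(c); cv2.imwrite('pics/s5z.png',cv2.resize(c[0]['pixels'][150:290,170:330],None,fx=4.5,fy=4.2,interpolation=cv2.INTER_CUBIC))
c=snap('wrist'); X=cloud(c); m=(abs(X[...,0]-478)<25)&(abs(X[...,1]+121)<50)
hsv=cv2.cvtColor(c[0]['pixels'],cv2.COLOR_BGR2HSV)
v,u=np.where(m&(X[...,2]>4)); print(np.sort(X[m&(X[...,2]>4)][:,2])[::15][:15].round(1))
cv2.imwrite('pics/w5.png',c[0]['pixels'])
```

```text
[ 7.5  8.8  9.8 11.1 11.7 12.2 12.6 13.1 13.5 13.8 14.  14.4 14.7 15.
 15.2]
```

View pics/w5.png

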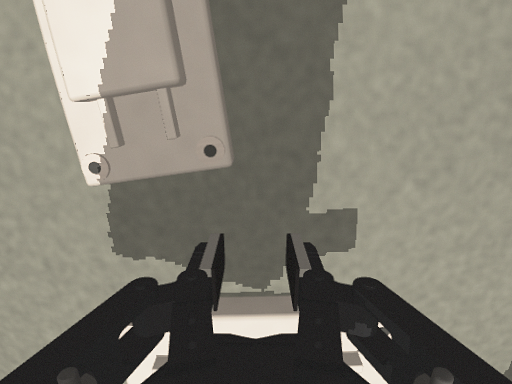

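The wrist view shows both fingertips at about z 9. The middle cover's near edge is just ahead at (255,300), and the small cover at the upper left is clear. I'll push towards the fence.

Call:
step_arm(targets=[[[0.4, 0.05, -0.002, -0.01, 0, 0, 0], [0.4, 0.08, -0.004, -0.01, 0, 0, 0], [0.4, 0.105, -0.005, -0.01, 0, 0, 0], [0.4, 0.13, -0.006, -0.01, 0, 0, 0], [0.4, 0.155, -0.007, -0.01, 0, 0, 0], [0.4, 0.18, -0.008, -0.01, 0, 0, 0], [0.4, 0.2, -0.009, -0.01, 0, 0, 0], [0.4, 0.215, -0.01, -0.01, 0, 0, 0], [0.4, 0.225, -0.01, -0.01, 0, 0, 0], [0.4, 0.225, -0.01, -0.01, 0, 0, 0]]])

```text
time: 12.55
ee_pos: [545.6, -126.4, -33.7]
orientation: [0.026, 1.0, -0.0, 0.0]
force: [0.6, -0.2, -0.6]
gripper_width: 0.402
```

```bash
python3 cv.py b top side
```

```text
12.55 [ 545.6 -126.4  -33.7] jaw 86.99576036070857 w 0.4020986517388242 [ 0.6 -0.2 -0.6] q [-0.1   0.48  0.34  1.81 -0.2   0.88  1.85]
top flange 297 z 19.6 ((620.2291870117188, 29.973060607910156), (250.44580078125, 102.85137176513672), 83.5559310913086)
top fence slope 0.0188 centre x at y=-100 669.7 edge [-10.1  10.3] n 236
side hub 213 z 40.4 ((608.8460693359375, -132.59161376953125), (61.72853469848633, 57.958091735839844), 86.49835968017578)
side flange 468 z 20.4 ((607.8966064453125, -142.02066040039062), (151.85159301757812, 103.63313293457031), 86.31991577148438)
side fence slope 0.0588 centre x at y=-100 671.2 edge [-7.9  8.5] n 183
```

Call:
step_arm(targets=[[[0.4, 0.007, 0, 0, 0, 0, 0], [0.4, 0.013, 0, 0, 0, 0, 0], [0.4, 0.013, 0, 0, 0, 0, 0]]])

```text
time: 12.95
ee_pos: [546.6, -126.4, -34.1]
orientation: [0.026, 1.0, 0.0, -0.002]
force: [-9.5, 1.0, 6.6]
gripper_width: 0.399
```

Call:
step_arm(targets=[[[0.4, 0.007, 0, 0, 0, 0, 0], [0.4, 0.013, 0, 0, 0, 0, 0], [0.4, 0.013, 0, 0, 0, 0, 0]]])

```text
time: 13.25
ee_pos: [546.7, -126.4, -34.9]
orientation: [0.027, 1.0, 0.001, -0.005]
force: [-20.7, 1.3, 14.1]
gripper_width: 0.401
```

Contact force is −20 N, so the cover is on the fence. Next I back off, rise, and go round to the −y end with the jaw along the fixture's x.

Call:
step_arm(targets=[[[0.4, -0.05, 0, 0, 0, 0, 0], [0.4, -0.12, 0, 0, 0, 0, 0], [0.4, -0.12, 0, 0.15, 0, 0, 0], [0.4, -0.12, 0, 0.3, 0, 0, 0], [0.4, -0.12, 0, 0.35, 0, 0, 0]]])

```text
time: 13.75
ee_pos: [519.6, -127.0, 76.2]
orientation: [0.026, 1.0, -0.0, 0.004]
force: [0.7, -0.5, -0.9]
gripper_width: 0.401
```

Call:
step_arm(targets=[[[0.4, 0.285, -0.413, 0, 0, 0, -0.995], [0.4, 0.285, -0.413, 0, 0, 0, -0.995], [0.4, 0.285, -0.413, 0, 0, 0, -0.995], [0.4, 0.285, -0.413, 0, 0, 0, -0.995], [0.4, 0.285, -0.413, 0, 0, 0, -0.995], [0.4, 0.285, -0.413, 0, 0, 0, -0.995]]])

```text
time: 14.35
ee_pos: [602.5, -250.5, 70.9]
orientation: [0.407, 0.914, -0.0, 0.0]
force: [1.4, 0.9, 0.1]
gripper_width: 0.394
```

Call:
step_arm(targets=[[[0.4, 0, 0, 0, 0, 0, -0.995], [0.4, 0, 0, 0, 0, 0, -0.995], [0.4, 0, 0, 0, 0, 0, -0.995], [0.4, 0, 0, 0, 0, 0, -0.995], [0.4, 0, 0, 0, 0, 0, -0.995], [0.4, 0, 0, 0, 0, 0, -0.995], [0.4, 0, 0, 0, 0, 0, -0.995]]])

```text
time: 15.05
ee_pos: [602.3, -249.8, 71.4]
orientation: [0.721, 0.693, 0.0, 0.0]
force: [0.9, 0.5, -0.3]
gripper_width: 0.401
```

```bash
python3 cv.py c wrist side
python3 - <<'E'
import cv2
from h import *
c=snap('side'); uv,_=cv2.projectPoints(np.array([[600,-170,290.],[600,-250,0]]),cv2.Rodrigues(c[3][:3,:3].T)[0],-c[3][:3,:3].T@c[3][:3,3],c[1],c[2]); print(uv.reshape(-1,2).round())
E
```

```text
15.05 [ 602.3 -249.8   71.4] jaw 177.72769576655728 w 0.4005825865121604 [ 0.9  0.5 -0.3] q [-0.14  0.61  0.72  1.48 -0.42  1.21  0.6 ]
wrist hub 8020 z 39.6 ((607.8457641601562, -134.4190216064453), (53.8715705871582, 64.44647979736328), 88.09931945800781)
wrist flange 11509 z 19.7 ((614.8775024414062, -158.671630859375), (113.93509674072266, 117.362548828125), 88.12696838378906)
wrist fence slope 0.0485 centre x at y=-100 669.9 edge [-9.7 10.1] n 4256
side hub 258 z 40.4 ((607.5553588867188, -130.17312622070312), (66.96403503417969, 65.8559799194336), 87.74868774414062)
side flange 650 z 20.6 ((609.267578125, -131.5609588623047), (172.17893981933594, 104.33879852294922), 88.05933380126953)
side fence slope 0.044 centre x at y=-100 669.9 edge [-9.5  9.2] n 203
[[298. 187.]
 [307. 258.]]
```

View pics/c_side.png

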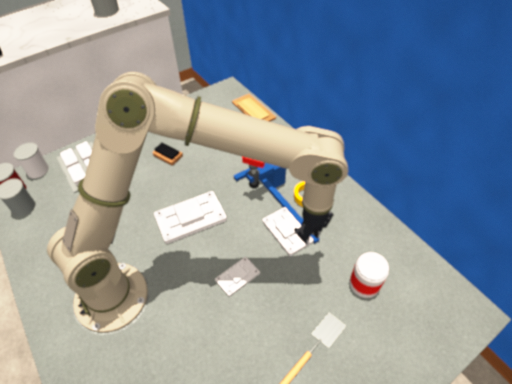

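The side view shows the gripper standing at (312,225) behind the −y end of the cover, with the can well away at (369,275). I'll lower it and push along the fence.

Call:
step_arm(targets=[[[0.4, 0, 0, -0.15, 0, 0, 0], [0.4, 0, 0, -0.25, 0, 0, 0], [0.4, 0, 0, -0.31, 0, 0, 0], [0.4, 0, 0, -0.345, 0, 0, 0], [0.4, 0, 0, -0.345, 0, 0, 0]]])

```text
time: 15.7
ee_pos: [601.6, -250.1, -33.1]
orientation: [0.723, 0.691, -0.0, -0.001]
force: [0.0, 0.7, -0.1]
gripper_width: 0.4
```

Call:
step_arm(targets=[[[0.4, 0.002, 0.04, 0, 0, 0, 0], [0.4, 0.003, 0.07, 0, 0, 0, 0], [0.4, 0.005, 0.1, 0, 0, 0, 0], [0.4, 0.006, 0.13, 0, 0, 0, 0], [0.4, 0.008, 0.16, 0, 0, 0, 0], [0.4, 0.009, 0.19, 0, 0, 0, 0], [0.4, 0.011, 0.22, 0, 0, 0, 0], [0.4, 0.012, 0.25, 0, 0, 0, 0], [0.4, 0.013, 0.28, 0, 0, 0, 0], [0.4, 0.014, 0.31, 0, 0, 0, 0], [0.4, 0.015, 0.33, 0, 0, 0, 0], [0.4, 0.015, 0.33, 0, 0, 0, 0]]])

```text
time: 16.9
ee_pos: [606.6, -148.8, -32.7]
orientation: [0.722, 0.692, 0.0, -0.001]
force: [0.6, 0.6, 0.3]
gripper_width: 0.398
```

```bash
python3 cv.py d wrist side
```

```text
16.9 [ 606.6 -148.8  -32.7] jaw 177.55549082263613 w 0.3982785186303062 [0.6 0.6 0.3] q [-0.28  0.67  0.66  1.64 -0.48  1.    0.5 ]
wrist hub 24725 z 39.6 ((609.7523193359375, -60.570335388183594), (47.58442687988281, 64.91669464111328), 87.55430603027344)
wrist flange 26624 z 19.7 ((609.2218017578125, -84.14518737792969), (107.2233657836914, 101.43846893310547), 87.58277893066406)
wrist fence slope 0.049 centre x at y=-100 669.0 edge [-9.6 10.7] n 14163
side hub 227 z 40.3 ((608.7843627929688, -54.145362854003906), (65.85595703125, 63.0180778503418), 88.47166442871094)
side flange 373 z 20.7 ((583.1805419921875, -37.43902587890625), (180.48216247558594, 92.26274871826172), 54.17631149291992)
side fence slope 0.0555 centre x at y=-100 669.1 edge [-9.  10.9] n 141
```

Call:
step_arm(targets=[[[0.4, 0.001, 0.03, 0, 0, 0, 0], [0.4, 0.003, 0.06, 0, 0, 0, 0], [0.4, 0.005, 0.1, 0, 0, 0, 0], [0.4, 0.006, 0.14, 0, 0, 0, 0], [0.4, 0.008, 0.18, 0, 0, 0, 0], [0.4, 0.01, 0.22, 0, 0, 0, 0], [0.4, 0.012, 0.26, 0, 0, 0, 0], [0.4, 0.014, 0.3, 0, 0, 0, 0], [0.4, 0.016, 0.34, 0, 0, 0, 0], [0.4, 0.018, 0.37, 0, 0, 0, 0], [0.4, 0.019, 0.4, 0, 0, 0, 0], [0.4, 0.019, 0.4, 0, 0, 0, 0]]])

```text
time: 18.2
ee_pos: [612.6, -29.0, -32.2]
orientation: [0.722, 0.692, 0.0, -0.0]
force: [0.5, 0.1, 0.2]
gripper_width: 0.404
```

```bash
python3 cv.py e wrist side
```

```text
18.2 [612.6 -29.  -32.2] jaw 177.5630289542076 w 0.4035836517194738 [0.5 0.1 0.2] q [-0.48  0.65  0.66  1.67 -0.46  0.98  0.3 ]
wrist hub 20955 z 39.6 ((616.5866088867188, 59.72320556640625), (46.89457702636719, 64.50626373291016), 87.56622314453125)
wrist flange 26582 z 19.7 ((615.516845703125, 35.71117401123047), (107.77848052978516, 100.69393157958984), 87.47998809814453)
wrist fence slope 0.0422 centre x at y=-100 669.7 edge [-9.8 10.3] n 7894
side hub 126 z 40.0 ((597.8505859375, 61.951866149902344), (51.948543548583984, 59.86735916137695), 48.852439880371094)
side flange 247 z 20.2 ((576.3696899414062, 72.97241973876953), (174.78712463378906, 53.946533203125), 72.75348663330078)
side fence slope 0.0487 centre x at y=-100 668.4 edge [-9.6 10.3] n 267
```

View pics/e_wrist.png

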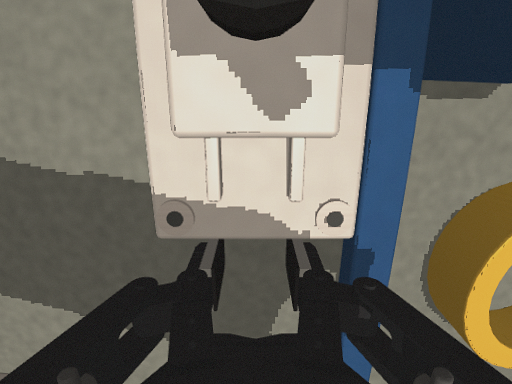

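The cover lies along the fence, visible at (390,200), with the pad above its hub at (256,0). About 20 mm remains, which I'll close slowly while watching the force.

Call:
step_arm(targets=[[[0.4, 0.001, 0.02, 0, 0, 0, 0], [0.4, 0.002, 0.035, 0, 0, 0, 0], [0.4, 0.003, 0.05, 0, 0, 0, 0], [0.4, 0.003, 0.06, 0, 0, 0, 0], [0.4, 0.003, 0.065, 0, 0, 0, 0], [0.4, 0.003, 0.07, 0, 0, 0, 0], [0.4, 0.003, 0.07, 0, 0, 0, 0]]])

```text
time: 19.0
ee_pos: [613.4, -10.2, -32.0]
orientation: [0.723, 0.691, 0.0, 0.0]
force: [-0.0, -3.9, 2.9]
gripper_width: 0.402
```

Call:
step_arm(targets=[[[0.4, 0, 0.006, 0, 0, 0, 0], [0.4, 0, 0.012, 0, 0, 0, 0], [0.4, 0, 0.012, 0, 0, 0, 0]]])

```text
time: 19.3
ee_pos: [613.5, -8.2, -32.0]
orientation: [0.723, 0.691, -0.0, 0.001]
force: [0.3, -7.6, 3.5]
gripper_width: 0.398
```

Call:
step_arm(targets=[[[0.4, 0, 0.006, 0, 0, 0, 0], [0.4, 0, 0.012, 0, 0, 0, 0], [0.4, 0, 0.018, 0, 0, 0, 0], [0.4, 0, 0.018, 0, 0, 0, 0]]])

```text
time: 19.7
ee_pos: [613.3, -8.4, -31.9]
orientation: [0.724, 0.689, -0.002, 0.003]
force: [0.9, -18.0, 0.7]
gripper_width: 0.402
```

```bash
python3 cv.py f wrist
```

```text
19.7 [613.3  -8.4 -31.9] jaw 177.14556416712728 w 0.4015923640336169 [  0.9 -18.    0.7] q [-0.53  0.65  0.67  1.67 -0.46  0.98  0.25]
wrist hub 625 z 39.2 ((636.9568481445312, 56.84661102294922), (24.966524124145508, 7.125353813171387), 13.733963012695312)
wrist flange 20183 z 19.7 ((615.5478515625, 33.84800720214844), (62.788414001464844, 100.90840911865234), 87.4107894897461)
wrist fence slope 0.0418 centre x at y=-100 669.7 edge [-9.8 10.4] n 5731
```

18 N at the stop, and the contact pose matches the predicted home. Now I back off, rise and return to the knob.

Call:
step_arm(targets=[[[0.4, 0, -0.05, 0, 0, 0, 0], [0.4, 0, -0.12, 0, 0, 0, 0], [0.4, 0, -0.12, 0.16, 0, 0, 0], [0.4, 0, -0.12, 0.32, 0, 0, 0], [0.4, 0, -0.12, 0.48, 0, 0, 0], [1, 0, -0.12, 0.64, 0, 0, 0], [1, 0, -0.12, 0.72, 0, 0, 0], [1, 0, -0.12, 0.72, 0, 0, 0]]])

```text
time: 20.55
ee_pos: [615.4, -36.0, 188.1]
orientation: [0.722, 0.692, 0.003, 0.002]
force: [0.3, -0.6, -0.6]
gripper_width: 0.889
```

```bash
python3 k.py w6; python3 cv.py g wrist side
```

```text
20.55 [615.4 -36.  188.1] [0.722 0.692 0.003 0.002] jaw -2.4428124512382823 [-0.55  0.44  0.78  1.44 -0.31  1.38  0.2 ] 0.889277969952199 [ 0.3 -0.6 -0.6]
cam [[1.0, -0.04, -0.01, 617.75], [-0.04, -0.95, -0.31, 43.24], [0.01, 0.31, -0.95, 367.91], [0.0, 0.0, 0.0, 1.0]]
red 2801 ztop [182.7 186.4 187.4] rect ((623.81787109375, 79.32130432128906), (18.446107864379883, 58.024513244628906), 33.813533782958984)
20.6 [614.3 -35.7 185.5] jaw 177.55849609325972 w 0.9676748101601783 [ 0.5  0.5 -1.7] q [-0.55  0.44  0.78  1.44 -0.31  1.38  0.2 ]
wrist hub 712 z 39.4 ((612.000244140625, 66.88452911376953), (19.429702758789062, 53.75363540649414), 87.41099548339844)
wrist flange 6680 z 19.8 ((557.0131225585938, -22.902328491210938), (349.36627197265625, 244.22654724121094), 87.63050079345703)
wrist fence slope 0.0479 centre x at y=-100 669.7 edge [-10.1  10.3] n 3169
side hub 149 z 39.7 ((617.3271484375, 86.3147201538086), (67.3685302734375, 64.44853210449219), 87.40794372558594)
side flange 534 z 20.7 ((560.6810302734375, 92.46613311767578), (179.00648498535156, 223.1941680908203), 85.71802520751953)
side fence slope 0.0536 centre x at y=-100 668.6 edge [-9.5 10.2] n 323
```

The side view puts the hub centre at (617.3, 86.3) with yaw 87.4°, against the screw axis at (618, 86.5) in the same view. The cover is home, so I go to the knob.

Call:
step_arm(targets=[[[1, 0.011, 0.415, 0, 0, 0, 0.818], [1, 0.011, 0.415, 0, 0, 0, 0.818], [1, 0.011, 0.415, 0, 0, 0, 0.818], [1, 0.011, 0.415, 0, 0, 0, 0.818], [1, 0.011, 0.415, 0, 0, 0, 0.818], [1, 0.011, 0.415, 0, 0, 0, 0.818]]])

```text
time: 21.3
ee_pos: [615.4, 88.1, 181.8]
orientation: [0.467, 0.884, -0.001, -0.001]
force: [-0.6, -0.1, -0.3]
gripper_width: 1.001
```

```bash
python3 k.py w7
```

```text
21.3 [615.4  88.1 181.8] [ 0.467  0.884 -0.001 -0.001] jaw 34.34386479673692 [-0.63  0.43  0.62  1.42 -0.25  1.38  0.59] 1.0005969279845752 [-0.6 -0.1 -0.3]
cam [[0.83, 0.54, 0.17, 571.62], [0.56, -0.79, -0.25, 154.0], [-0.0, 0.31, -0.95, 361.46], [0.0, 0.0, 0.0, 1.0]]
red 2781 ztop [184.6 186.5 187.3] rect ((617.4931640625, 88.76396179199219), (17.70461082458496, 79.92425537109375), 33.91354751586914)
```

Call:
step_arm(targets=[[[1, 0.007, 0.002, -0.06, 0, 0, 0], [1, 0.007, 0.002, -0.12, 0, 0, 0], [1, 0.007, 0.002, -0.17, 0, 0, 0], [1, 0.007, 0.002, -0.193, 0, 0, 0], [1, 0.007, 0.002, -0.193, 0, 0, 0], [0, 0.007, 0.002, -0.193, 0, 0, 0], [0, 0.007, 0.002, -0.193, 0, 0, 0], [0, 0.007, 0.002, -0.193, 0, 0, 0], [0, 0.007, 0.002, -0.193, 0, 0, 0], [0, 0.007, 0.002, -0.193, 0, 0, 0], [0, 0.007, 0.002, -0.193, 0, 0, 0], [0, 0.007, 0.002, -0.193, 0, 0, 0]]], grip_force=50)

```text
time: 22.55
ee_pos: [618.1, 87.5, 126.5]
orientation: [0.468, 0.884, -0.0, -0.0]
force: [-5.0, -1.2, 5.4]
gripper_width: 0.202
```

Call:
step_arm(targets=[[[0, 0, 0, -0.003, 0, 0, -0.115], [0, 0, 0, -0.006, 0, 0, -0.23], [0, 0, 0, -0.009, 0, 0, -0.345], [0, 0, 0, -0.012, 0, 0, -0.46], [0, 0, 0, -0.015, 0, 0, -0.575], [0, 0, 0, -0.018, 0, 0, -0.69], [0, 0, 0, -0.018, 0, 0, -0.69]]])

```text
time: 23.25
ee_pos: [618.0, 87.4, 121.0]
orientation: [0.688, 0.725, -0.0, -0.0]
force: [-5.9, -0.8, 6.3]
gripper_width: 0.201
```

Call:
step_arm(targets=[[[0, 0, 0, -0.003, 0, 0, -0.115], [0, 0, 0, -0.006, 0, 0, -0.23], [0, 0, 0, -0.009, 0, 0, -0.345], [0, 0, 0, -0.012, 0, 0, -0.46], [0, 0, 0, -0.015, 0, 0, -0.575], [0, 0, 0, -0.018, 0, 0, -0.69], [0, 0, 0, -0.018, 0, 0, -0.69]]])

```text
time: 23.95
ee_pos: [617.8, 87.4, 115.6]
orientation: [0.857, 0.515, -0.001, -0.0]
force: [-7.4, -2.1, 7.1]
gripper_width: 0.201
```

```bash
python3 k.py w8; python3 cv.py h side
```

```text
23.95 [617.8  87.4 115.6] [ 0.857  0.515 -0.001 -0.   ] jaw -28.06612421906064 [-0.77  0.54  0.83  1.51 -0.41  1.27 -0.38] 0.20144563801284698 [-7.4 -2.1  7.1]
cam [[0.88, -0.45, -0.15, 655.43], [-0.47, -0.84, -0.27, 157.82], [-0.0, 0.31, -0.95, 295.12], [0.0, 0.0, 0.0, 1.0]]
red 5125 ztop [173.  175.6 176.4] rect ((618.4185791015625, 89.128173828125), (79.32936096191406, 17.87650489807129), 61.91200256347656)
24.0 [617.8  87.4 115.7] jaw 152.06119567927388 w 0.2012072402928297 [-7.3 -0.5  6.8] q [-0.77  0.54  0.83  1.51 -0.41  1.27 -0.38]
side hub 141 z 40.5 ((616.2562255859375, 85.24031066894531), (64.63478088378906, 65.23663330078125), 81.71304321289062)
side flange 517 z 20.6 ((618.0899658203125, 88.9344482421875), (179.1984100341797, 102.76441955566406), 88.77692413330078)
side fence slope 0.0545 centre x at y=-100 668.8 edge [-9.7 10.4] n 322
```

The bar is now at 61.9° with its top at 175.6 mm, so the knob is at about 1.1 rad. I'll release and rise clear.

Call:
step_arm(targets=[[[1, 0, 0, 0, 0, 0, 0], [1, 0, 0, 0, 0, 0, 0], [1, 0, 0, 0, 0, 0, 0], [1, 0, 0, 0, 0, 0, 0], [1, 0, 0, 0, 0, 0, 0], [1, 0, 0, 0.1, 0, 0, 0], [1, 0, 0, 0.25, 0, 0, 0], [1, 0, 0, 0.4, 0, 0, 0], [1, 0, 0, 0.4, 0, 0, 0]]])

```text
time: 24.95
ee_pos: [621.6, 87.2, 242.0]
orientation: [0.857, 0.516, 0.005, 0.002]
force: [0.4, -1.6, -0.3]
gripper_width: 0.998
```

Call:
step_arm(targets=[[[1, -0.4, 0.1, 0.1, 0, 0, 0], [1, -0.4, 0.1, 0.1, 0, 0, 0], [1, -0.4, 0.1, 0.1, 0, 0, 0], [1, -0.4, 0.1, 0.1, 0, 0, 0], [1, -0.4, 0.1, 0.1, 0, 0, 0]]])

```text
time: 25.45
ee_pos: [498.5, 118.6, 265.3]
orientation: [0.856, 0.517, 0.001, -0.001]
force: [-0.6, 0.4, -0.0]
gripper_width: 1.001
```

```bash
python3 k.py w9; python3 cv.py i side top
python3 - <<'E'
import cv2; im=cv2.imread('pics/i_side.png')[130:300,210:410]; cv2.imwrite('pics/i_z.png',cv2.resize(im,None,fx=3.5,fy=3.5,interpolation=cv2.INTER_CUBIC))
E
```

```text
25.45 [498.5 118.6 265.3] [ 0.856  0.517  0.001 -0.001] jaw -27.743806483010857 [-1.11  0.14  0.92  1.58 -0.11  1.48 -0.67] 1.0014501480885842 [-0.6  0.4 -0. ]
cam [[0.89, -0.44, -0.14, 535.3], [-0.47, -0.84, -0.27, 188.89], [-0.0, 0.31, -0.95, 444.97], [0.0, 0.0, 0.0, 1.0]]
red 2021 ztop [157.8 175.1 176.5] rect ((617.5481567382812, 89.00486755371094), (78.76312255859375, 18.16533851623535), 61.914329528808594)
25.5 [498.9 118.  265. ] jaw 152.17360957512457 w 1.0013911189354356 [ 0.8 -0.7 -0.1] q [-1.11  0.14  0.92  1.58 -0.11  1.48 -0.67]
side hub 131 z 39.9 ((617.066162109375, 83.42489624023438), (61.48999786376953, 63.264739990234375), 83.93958282470703)
side flange 513 z 20.6 ((618.4671020507812, 87.43221282958984), (176.1618194580078, 103.22687530517578), 87.26958465576172)
side fence slope 0.0541 centre x at y=-100 668.9 edge [-9.5 10.3] n 323
top hub 87 z 38.9 ((593.8359985351562, 78.59257507324219), (25.796283721923828, 54.7548713684082), 15.109334945678711)
top flange 448 z 19.5 ((614.2086181640625, 57.17967224121094), (110.6754379272461, 101.13343048095703), 88.22898864746094)
top fence slope 0.0471 centre x at y=-100 667.6 edge [-10.6  10.5] n 403
```

View pics/i_z.png

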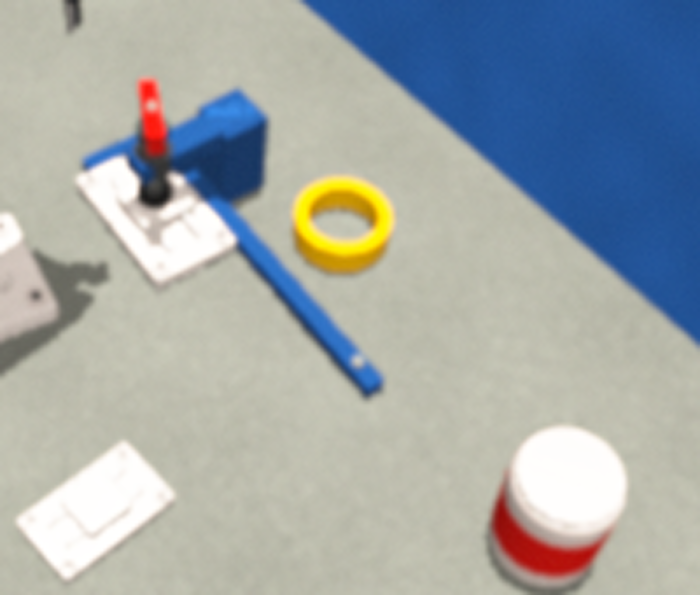

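The side view shows the cover against both the fence and the end stop, the black pad on its hub at (155,190), and the gripper clear. The tape, the can and the other two covers are where they were. I'm handing in.

```bash
python3 -c "
from station import ctrl; print(ctrl.hand_in())"
```

```text
the job is handed in; nothing more can be done
None
```

The cover is clamped at home against the back fence and end stop, and the job was handed in at about 25.6 s; no verdict was reported.

**What I did:**
- Turned the knob from about 0.6 to 2.2 rad.
- Pushed the middle-sized cover flat to the fence with two open fingertips (about 20 N at the fence).
- Pushed it along the fence to the end stop (18 N at the stop).
- Screwed the knob back down to about 1.1 rad, let go and moved clear.

**Last checks:**
- **Cover:** the side camera puts the flange centre at (618.5, 87.4) mm and the wrist camera puts the screw axis at (617.5, 89.0) mm. The cover is square to the fence within about 0.02 rad.
- **Knob:** bar angle gives 1.13 rad and bar height gives 1.0 to 1.1 rad, and it did not move when released. I did not measure the pad force directly; about 7 N is inferred from the knob angle.
- **Gripper:** clear of everything, with force readings near zero.
- **Bystanders:** the tape roll and tin look undisturbed in the last picture. I did not recheck the sanding block or scraper at the end, but the arm never went near them.

**What disagreed or went wrong:**
- **Tool height:** the reported TCP is about 41 mm lower than the real fingertips, as both cameras showed. My first grip therefore closed on air above the knob, and I corrected for the offset from then on.
- **Second grip:** it landed too low, on the collar under the bar, with only a light force (about 7 N). I redid it 10 mm higher.
- **Hub readings:** the last side-view hub readings (centre about 4 mm off, angle 84°) disagreed with the flange. I put that down to the pad and stem partly hiding the hub, and relied on the flange and the contact forces.

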